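# Uncover a preloaded test stud and hold the right socket home on its spring-locked nut

### The job

Lift the yellow guard can with the handle off the bolt test stand and set it down upright on the worktop, off the stand. Find which of the three sockets on the rack fits the nut that was under the guard, push that socket down over the nut until its brass locking collar is pressed fully down, and finish while still gripping the socket and holding the collar down, ready to turn; the sockets that do not fit stay, or go back, standing on the rack. Do not disturb the micrometer, the screw bin or the hex key.

Things in the scene. Friction and masses are not known exactly. Their poses are not given: they have to be found in the camera images.
- guard_station (a point): Station under the guard at the start: point on the top face of the stand's bed (14 mm above the worktop), on the axis of the stud there. The bed is a fixed aluminium plate 96 x 262 x 14 mm, long side along this frame's y; this is its +y station, the two others lie 85 and 170 mm towards -y.
- guard_mid (a point): Centre of the guard, a loose yellow steel can, open below, 60 mm across, 85 mm high with its handle, 0.15 to 0.3 kg; z up. The handle's bar, 11 mm thick, 36 mm long, along the guard's y, has its middle 37.5 mm above this point; 26 mm are free below it. The lower rim, 42.5 mm below this point, starts 36 mm above the worktop on a stud's block; lift 27 mm more to clear the stud.
- stud_19: Test stud with a 19 mm (across flats) nut, on any one of the three stations, fixed. Origin: centre of the underside of its dark round block (67 mm across, 22 mm high), 14 mm above the worktop; z up. The nut is 22 to 42 mm above the origin, flats facing x and every 60 degrees; the 12 mm thread ends at 48 mm. Brass collar round the nut's foot: 34 mm across, 8 mm above the block while up.
- collar_19 (a joint): Spring collar of the 19 mm nut, in m: 0 = up (nut locked), 0.008 = fully down, flush with the block, on a solid stop (nut free to turn). It takes 4 N at first, 7 N at the bottom, and springs up when let go.
- socket_19_mid (a point): Centre of the socket for the 19 mm nut: loose, steel, 30 mm across, 70 mm high, 0.1 to 0.35 kg, z up, mouth 35 mm below. Hexagon opening 21 mm across flats, facing x and every 60 degrees, 29 mm deep. Grip the 13 mm square adapter (faces to x and y), 3 to 35 mm above this point. Seated, this point is 57 mm above the stud's origin, the mouth flush with the block; too small a socket stops 20 mm higher.
- stud_24: Test stud with a 24 mm (across flats) nut, on any one of the three stations, fixed. Origin: centre of the underside of its dark round block (67 mm across, 22 mm high), 14 mm above the worktop; z up. The nut is 22 to 42 mm above the origin, flats facing x and every 60 degrees; the 16 mm thread ends at 48 mm. Brass collar round the nut's foot: 40 mm across, 8 mm above the block while up.
- collar_24 (a joint): Spring collar of the 24 mm nut, in m: 0 = up (nut locked), 0.008 = fully down, flush with the block, on a solid stop (nut free to turn). It takes 4 N at first, 7 N at the bottom, and springs up when let go.
- socket_24_mid (a point): Centre of the socket for the 24 mm nut: loose, steel, 36 mm across, 70 mm high, 0.1 to 0.35 kg, z up, mouth 35 mm below. Hexagon opening 26 mm across flats, facing x and every 60 degrees, 29 mm deep. Grip the 13 mm square adapter (faces to x and y), 3 to 35 mm above this point. Seated, this point is 57 mm above the stud's origin, the mouth flush with the block; too small a socket stops 20 mm higher.
- stud_30: Test stud with a 30 mm (across flats) nut, on any one of the three stations, fixed. Origin: centre of the underside of its dark round block (67 mm across, 22 mm high), 14 mm above the worktop; z up. The nut is 22 to 42 mm above the origin, flats facing x and every 60 degrees; the 20 mm thread ends at 48 mm. Brass collar round the nut's foot: 47 mm across, 8 mm above the block while up.
- collar_30 (a joint): Spring collar of the 30 mm nut, in m: 0 = up (nut locked), 0.008 = fully down, flush with the block, on a solid stop (nut free to turn). It takes 4 N at first, 7 N at the bottom, and springs up when let go.
- socket_30_mid (a point): Centre of the socket for the 30 mm nut: loose, steel, 43 mm across, 70 mm high, 0.1 to 0.35 kg, z up, mouth 35 mm below. Hexagon opening 32 mm across flats, facing x and every 60 degrees, 29 mm deep. Grip the 13 mm square adapter (faces to x and y), 3 to 35 mm above this point. Seated, this point is 57 mm above the stud's origin, the mouth flush with the block; too small a socket stops 20 mm higher.
- rack: Socket rack, fixed: a grey strip 58 x 212 mm, 12 mm high, long side along its y. Origin: centre of its underside, z up. Posts 15 mm thick at y = -68, 0 and +68 mm rise 14 mm above the strip; the sockets stand over them, mouth down on the strip (which one where, and how turned, varies). The worktop at x 0.41 to 0.49, y 0.24 to 0.36 m is always clear.
- micrometer: Bystander: micrometer, 48 x 148 x 17 mm, lying at the left; leave it alone.
- screw_bin: Bystander: small yellow open bin of screws, 66 x 100 x 32 mm, behind the stand at the right; leave it alone.
- hexkey: Bystander: black hexagon key, 45 x 125 x 10 mm, lying near the front edge; leave it alone.
There are look-alikes about, which are no part of the job. What is shaped like the part that bears socket_19_mid but brown is not meant.

How it is judged:
On the way, in this order (a step that is already met when the one before it is completed fails the run):
1. the guard stands upright on the worktop, off the stand, and is let go (height (world z) of guard_mid between 0.038 and 0.0465 m and angle between guard_mid's own z axis and vertical below 0.1 rad and contact force between the fingers and guard below 0.1 N), for 0.2 s.
2. the fitting socket is over the nut with the collar pressed down (((horizontal distance between guard_station and stud_19 below 0.02 m and horizontal distance between socket_19_mid and stud_19 below 0.004 m and z of socket_19_mid in the frame of stud_19 below 0.0595 m and angle between socket_19_mid's own z axis and vertical below 0.1 rad and value of joint collar_19 above 0.0055 m) or (horizontal distance between guard_station and stud_24 below 0.02 m and horizontal distance between socket_24_mid and stud_24 below 0.004 m and z of socket_24_mid in the frame of stud_24 below 0.0595 m and angle between socket_24_mid's own z axis and vertical below 0.1 rad and value of joint collar_24 above 0.0055 m) or (horizontal distance between guard_station and stud_30 below 0.02 m and horizontal distance between socket_30_mid and stud_30 below 0.004 m and z of socket_30_mid in the frame of stud_30 below 0.0595 m and angle between socket_30_mid's own z axis and vertical below 0.1 rad and value of joint collar_30 above 0.0055 m))), for 0.3 s.
At the end, for the whole second after the job is handed in: Guard upright on the worktop (centre 38-46.5 mm up), let go; matching socket within 4 mm of its nut's axis, upright, centre under 59.5 mm above stud origin, collar down over 5.5 of 8 mm, gripped with over 2 N; other sockets upright on the rack, mouths 7-16 mm up, 85 mm or less from its middle (all of step 1 and ((horizontal distance between guard_station and stud_19 below 0.02 m and horizontal distance between socket_19_mid and stud_19 below 0.004 m and z of socket_19_mid in the frame of stud_19 below 0.0595 m and angle between socket_19_mid's own z axis and vertical below 0.1 rad and value of joint collar_19 above 0.0055 m and contact force between the fingers and socket_19 above 2 N and angle between each of socket_24_mid, socket_30_mid's own z axis and vertical below 0.15 rad and z of socket_24_mid in the frame of rack between 0.042 and 0.051 m and horizontal distance between each of socket_24_mid, socket_30_mid and rack below 0.085 m and z of socket_30_mid in the frame of rack between 0.042 and 0.051 m) or (horizontal distance between guard_station and stud_24 below 0.02 m and horizontal distance between socket_24_mid and stud_24 below 0.004 m and z of socket_24_mid in the frame of stud_24 below 0.0595 m and angle between socket_24_mid's own z axis and vertical below 0.1 rad and value of joint collar_24 above 0.0055 m and contact force between the fingers and socket_24 above 2 N and angle between each of socket_19_mid, socket_30_mid's own z axis and vertical below 0.15 rad and z of socket_19_mid in the frame of rack between 0.042 and 0.051 m and horizontal distance between each of socket_19_mid, socket_30_mid and rack below 0.085 m and z of socket_30_mid in the frame of rack between 0.042 and 0.051 m) or (horizontal distance between guard_station and stud_30 below 0.02 m and horizontal distance between socket_30_mid and stud_30 below 0.004 m and z of socket_30_mid in the frame of stud_30 below 0.0595 m and angle between socket_30_mid's own z axis and vertical below 0.1 rad and value of joint collar_30 above 0.0055 m and contact force between the fingers and socket_30 above 2 N and angle between each of socket_19_mid, socket_24_mid's own z axis and vertical below 0.15 rad and z of socket_19_mid in the frame of rack between 0.042 and 0.051 m and horizontal distance between each of socket_19_mid, socket_24_mid and rack below 0.085 m and z of socket_24_mid in the frame of rack between 0.042 and 0.051 m))); the arm keeps its last pose, push and grip.
It fails at once if the micrometer is moved more than 25 mm (distance of micrometer from where it was at the start of the episode above 0.025 m).
It fails at once if the screw bin is moved more than 25 mm (distance of screw_bin from where it was at the start of the episode above 0.025 m).
It fails at once if the hex key is moved more than 25 mm (distance of hexkey from where it was at the start of the episode above 0.025 m).
It fails at once if the guard falls or is let go more than 15 mm above the worktop (distance of guard_mid from where it was at the start of the episode above 0.04 m and height (world z) of guard_mid above 0.0575 m and contact force between the fingers and guard below 0.01 N).
It also fails if it takes over 58 s, if anything falls off the work surface, if the arm or the gripper's body presses on something with over 40 N, if the wrist force passes 120 N, or if a joint passes its speed limit or range.

### The arm

A 6-joint arm with a two-finger parallel gripper is mounted at the origin on a cart in front of the work surface, level with it; the furniture and walls round the work are solid. World frame = base frame: x ahead of the robot, y to its left, z up, the work surface at z = 0. Lengths are in m, angles in rad, forces in N, time in s.
With the tool pointing down it reaches from about 0.3 to 0.775 m from the base axis. Payload 14.6 kg.
Tool frame: the origin (TCP) lies between the finger pads; the fingertips stand 19 mm ahead of it and the grasp point (between the pads) is the TCP; z points along the fingers, y is the direction in which the jaws open and shut (so a half turn about z gives the same grasp; the last joint's range is limited). The gripper opens to 94 mm and grips with 3 to 60 N. Pads are 16 mm wide; open, the fingers measure 119 mm over their backs; the gripper's body (75 mm by 177 mm) begins 78 mm behind the grasp point.
Start: joints at [-1.352, 0.3, 1.521, -0, 1.321, -0.067], TCP at [0.155, -0.528, 0.224] pointing down, gripper open.
Joint ranges: [-3.03, 3.03], [-0.79, 2.21], [0.23, 2.52], [-1.04, 4.18], [0, 3.07], [-2.55, 2.55]. Speed limits (rad/s): [2.22, 2.22, 2.57, 3.14, 3.14, 3.14].

### API

Orientations are given as [roll, pitch, yaw] about the fixed x, y, z axes, in that order (R = Rz(yaw) Ry(pitch) Rx(roll)).
In Python, from station import telemetry, vision, ctrl gives the robot as it stands. The module is installed in compiled form; this text tells all that it offers.
- The arm moves only by the shell command python3 -m creep 'ROWS' [FORCE]. ROWS is JSON, a list of rows, each a list of 3 entries, a list of its own where there are three numbers: the shift along the tool's x, y, z in units of 50 mm (1.0 is 50 mm), then the turn about the tool's z in units of 8 degrees (1.0 is 8 degrees), then the opening, from 0 (shut) to 1 (fully open). In form: [[[tx, ty, tz], twist, gripper], ...]. A call has 1 to 12 rows; each row is the pose to reach, as a shift and turn from the pose commanded when the call began, along the tool's axes at that moment; what a row does not reach only later rows make up. A row lasts 1/10 s, in which the tool goes at most 50 mm and 8.59 degrees, less where a joint would pass 70% of its speed; a pose out of reach is approached as far as the arm can. A call with a gripper value outside its range is refused whole. The fingers move at their own pace and stop on an object; FORCE is the grip in N (left out, the last holds). Time passes only in rows, so rows that repeat a pose let the fingers close. It gives the time, the measured TCP pose, the force and the opening at its end, in the units of the state.
- telemetry.get_obs(): the state, without advancing time (a new reading comes with each control period).
- vision.camera(name): name is "side" or "top"; returns a dict with "img" (480x640x3 uint8, red, green, blue), "depth" (480x640 float32, m along the optical axis (not along the pixel's ray), 0 where there is no reading), "vertical_fov" (degrees; the focal length in pixels is half the picture's height over the tangent of half this angle, whatever the lens; pixels are square), "cx", "cy" (the principal point, pixels), "extrinsics" (4x4, takes a point from camera to world coordinates). Camera axes: x right, y down, z forward; pixel columns grow to the right and rows downward; lengths in m; the calibration is good to about 2 mm. A picture is of the moment at which its call begins.
- ctrl.hand_in(): hands the job in, once; it reports no verdict.
The state is a dict: "time_s": time; "qpos": joint angles; "joint_vel": joint speeds; "tau": joint torques, N m; "ee_pos": TCP position; "eef_rot": TCP orientation; "force": force on the tool from outside, world axes, zero at the start; "moment": the same for the moment, N m; "grip_width": finger opening in m.
Only numpy, scipy, OpenCV 4.12 (cv2) and the standard library are available. Lean on these libraries where they do the work, as an engineer would, in place of code of your own. Each camera call takes 0.05 s, during which the arm holds its last target.

## Working session

There is one attempt and no reset: what is moved stays moved. The work goes in short steps, Python scripts to look and compute and a shell command to move; the robot and the scene stay as the last step left them, time stands still between calls to the robot, and variables do not carry over. Pictures are saved under pics/ and viewed, and the job is handed in when it is done.

```bash
ls; mkdir -p pics; cat > h.py <<'E'
import numpy as np, cv2
from station import telemetry, vision, ctrl
def cam(n):
    c=vision.camera(n); c['f']=240/np.tan(np.radians(c['vertical_fov'])/2); return c
def ray(c,u,v):
    T=np.array(c['extrinsics']); d=T[:3,:3]@np.array([(u-c['cx'])/c['f'],(v-c['cy'])/c['f'],1]); return T[:3,3],d
def plane(c,u,v,z):
    o,d=ray(c,u,v); return o+d*(z-o[2])/d[2]
def cloud(c):
    d=c['depth']; v,u=np.mgrid[:480,:640]
    P=np.stack([(u-c['cx'])/c['f']*d,(v-c['cy'])/c['f']*d,d],-1); T=np.array(c['extrinsics'])
    W=P@T[:3,:3].T+T[:3,3]; W[d==0]=np.nan; return W
def save(n,img): cv2.imwrite('pics/'+n,cv2.cvtColor(img,cv2.COLOR_RGB2BGR))
E
python3 - <<'E'
from h import *
print(telemetry.get_obs())
for n in('side','top'):
    c=cam(n); save(n+'0.png',c['img']); print(n,c['f'],c['cx'],c['cy'],np.round(c['extrinsics'],3))
    np.savez('/tmp/'+n+'0.npz',**c)
E
```

```text
pics
{'time_s': 0.0, 'qpos': array([-1.35160143e+00,  3.00430953e-01,  1.52157485e+00, -1.89148906e-05,
        1.32070663e+00, -6.65804013e-02]), 'joint_vel': array([ 0.0001804 ,  0.00095961, -0.00012085, -0.00261529,  0.00049722,
       -0.00192941]), 'tau': array([-2.75664141e-03, -5.31807876e+01, -3.52732587e+01,  7.06564612e-02,
        2.43387348e-02, -8.21946969e-05]), 'ee_pos': array([ 0.15499639, -0.52745742,  0.22391098]), 'eef_rot': array([-3.14047413e+00, -5.62201412e-05,  2.85779963e-01]), 'force': array([-0.68426893, -0.45271685, -0.51852008]), 'moment': array([0.00405007, 0.01010558, 0.01887041]), 'grip_width': 0.09394815777502477}
side 528.0839887790693 318.6989948084077 241.76836674814058 [[ 0.997 -0.037  0.061  0.5  ]
 [-0.07  -0.334  0.94  -0.721]
 [-0.015 -0.942 -0.336  0.419]
 [ 0.     0.     0.     1.   ]]
top 472.44623894033333 312.3036123985711 239.0235945802517 [[-0.026 -0.998  0.057  0.509]
 [-0.999  0.027  0.019  0.192]
 [-0.02  -0.057 -0.998  1.003]
 [ 0.     0.     0.     1.   ]]
```

View pics/top0.png

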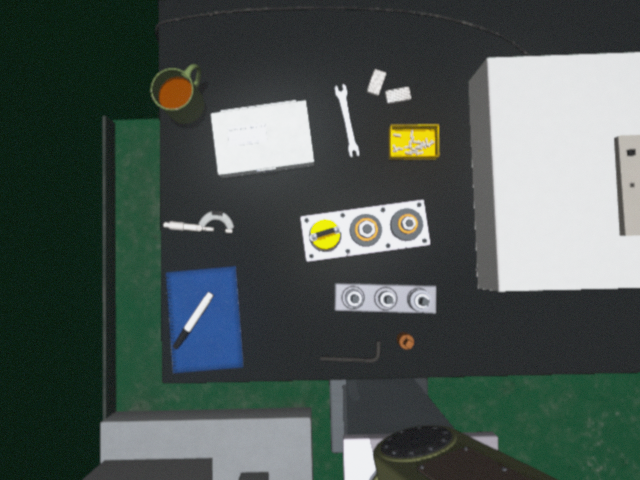

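View pics/side0.png

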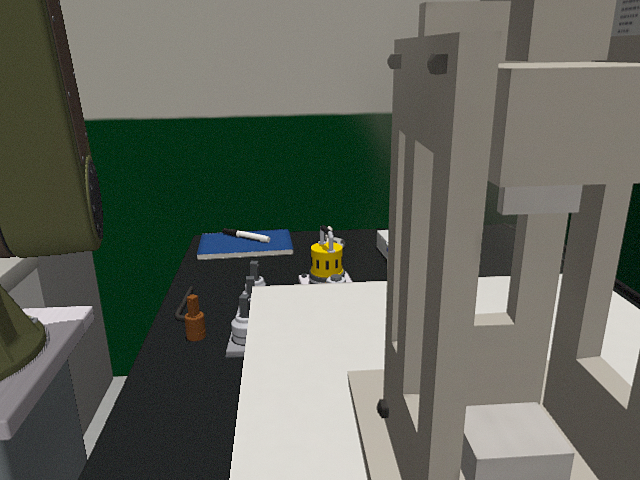

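The top view shows the guard at about (324,235), the two exposed studs at (367,229) and (407,223), and the sockets at (353,297), (386,297) and (421,299). The brown decoy is at (407,341), the bin at (414,142), the hex key at (350,358) and the micrometer at (200,224). A press stands on the right. Next I'll enlarge the view.

```bash
python3 - <<'E'
from h import *
c=dict(np.load('/tmp/top0.npz')); 
save('crop0.png',cv2.resize(c['img'][190:330,290:450],None,fx=5,fy=4.2857,interpolation=cv2.INTER_CUBIC)[:600])
W=cloud(c)
for u,v in [(324,235),(316,238),(367,229),(407,223),(353,297),(386,297),(421,299),(407,341),(340,260),(414,142),(600,170),(630,200),(485,200),(600,90)]:
    print(u,v,np.round(W[v,u],3))
# mask by height for sockets & handle
z=W[...,2]
print('press max z',np.nanmax(z[60:290,470:]), )
s=dict(np.load('/tmp/side0.npz'));Ws=cloud(s)
for u,v in [(450,300),(540,120),(560,220),(400,60),(350,330),(260,300),(300,290)]: print(u,v,np.round(Ws[v,u],3))
E
```

```text
324 235 [0.567 0.186 0.119]
316 238 [0.564 0.202 0.085]
367 229 [0.581 0.1   0.059]
407 223 [0.59 0.02 0.06]
353 297 [0.447 0.133 0.08 ]
386 297 [0.445 0.068 0.067]
421 299 [ 0.439 -0.001  0.066]
407 341 [0.358 0.029 0.064]
340 260 [ 0.521  0.153 -0.   ]
414 142 [ 0.766 -0.01   0.01 ]
600 170 [ 0.669 -0.314  0.149]
630 200 [ 0.611 -0.353  0.165]
485 200 [ 0.627 -0.122  0.101]
600 90 [ 0.816 -0.323  0.148]
press max z 0.17524092491347032
450 300 [ 0.57  -0.518  0.317]
540 120 [ 0.606 -0.508  0.392]
560 220 [ 0.68  -0.401  0.313]
400 60 [ 0.566 -0.421  0.415]
350 330 [ 0.562 -0.244  0.15 ]
260 300 [ 0.467 -0.164  0.15 ]
300 290 [ 0.514 -0.139  0.15 ]
```

View pics/crop0.png

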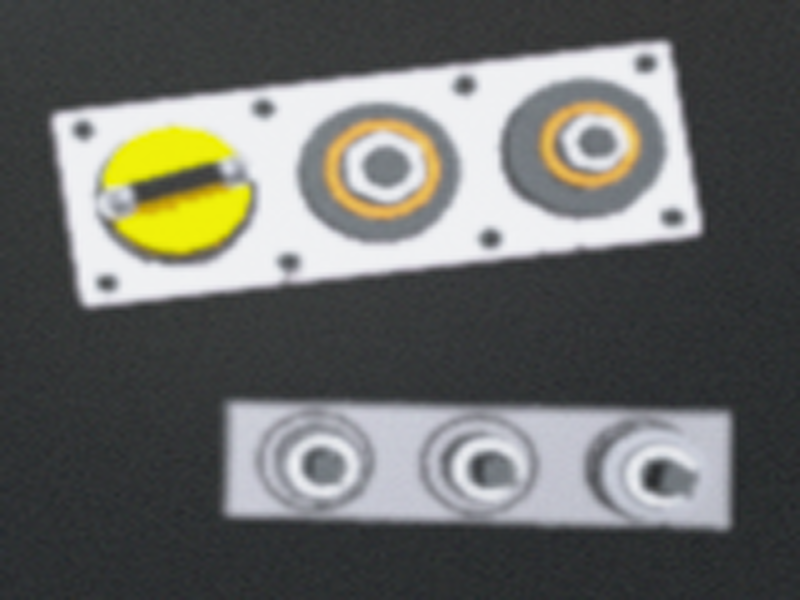

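```bash
python3 - <<'E'
from h import *
c=dict(np.load('/tmp/top0.npz')); W=cloud(c); z=W[...,2]
s=dict(np.load('/tmp/side0.npz'));
save('crop1.png',cv2.resize(s['img'][225:355,180:360],None,fx=4.4,fy=4.4,interpolation=cv2.INTER_CUBIC))
I=c['img'][270:325,325:445]
save('crop2.png',cv2.resize(I,None,fx=6.6,fy=6.6,interpolation=cv2.INTER_CUBIC))
def rng(b,lo,hi):
    v0,v1,u0,u1=b; P=W[v0:v1,u0:u1].reshape(-1,3); return P[(P[:,2]>lo)&(P[:,2]<hi)]
P=rng((215,255,300,345),.108,.128)
print('handle',len(P),P.mean(0),cv2.minAreaRect((P[:,:2]*1000).astype(np.float32)))
P=rng((210,260,295,350),.079,.09); print('can',len(P),cv2.minEnclosingCircle((P[:,:2]*1000).astype(np.float32)),P[:,2].mean())
for b in [(280,315,335,370),(280,315,370,405),(280,315,405,440)]:
    v0,v1,u0,u1=b; 
    Z=z[v0:v1,u0:u1]; print(np.histogram(Z,bins=np.arange(0,.1,.006)))
E
```

```text
handle 153 [0.57154106 0.18435255 0.11808946] ((571.868408203125, 184.32318115234375), (10.947315216064453, 55.64141845703125), 15.852230072021484)
can 529 ((570.1552734375, 184.30516052246094), 30.496627807617188) 0.08315360886604749
(array([103, 472, 194,   2,   9,   4,  45,  70,  75,   3,   1,   2,   6,
        40,   3,   0]), array([0.   , 0.006, 0.012, 0.018, 0.024, 0.03 , 0.036, 0.042, 0.048,
       0.054, 0.06 , 0.066, 0.072, 0.078, 0.084, 0.09 , 0.096]))
(array([107, 533, 208,   5,   6,   7,   3,  40,  78,   2,   5,   1,  11,
        41,   0,   0]), array([0.   , 0.006, 0.012, 0.018, 0.024, 0.03 , 0.036, 0.042, 0.048,
       0.054, 0.06 , 0.066, 0.072, 0.078, 0.084, 0.09 , 0.096]))
(array([135, 290, 142,  11,  14,  14, 133,  79,  83,   6,   4,   5,   6,
        43,   1,   0]), array([0.   , 0.006, 0.012, 0.018, 0.024, 0.03 , 0.036, 0.042, 0.048,
       0.054, 0.06 , 0.066, 0.072, 0.078, 0.084, 0.09 , 0.096]))
```

View pics/crop1.png

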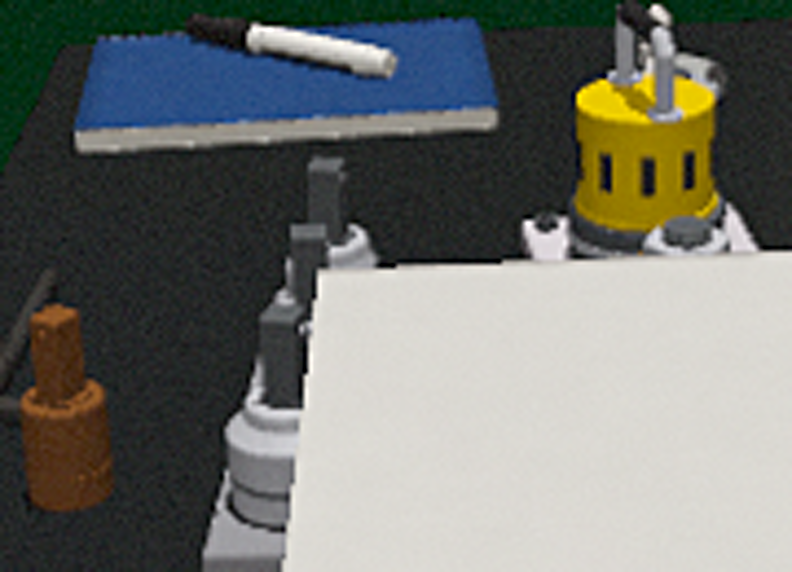

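View pics/crop2.png

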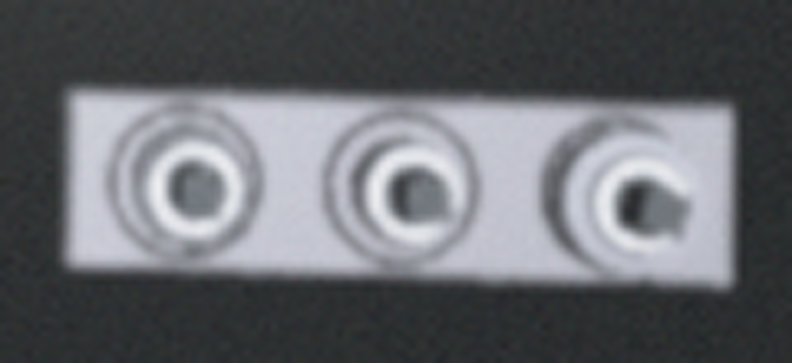

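The two exposed nuts have collars of about 48 mm (the 30 mm nut) and 40 mm (the 24 mm nut). The nut under the guard should therefore be the 19 mm one, which I'll check after lifting. By shoulder area, the rack sockets run left 24, middle 19, right 30. The brown part at (407,341) is the decoy. Now to plan the move to the guard.

```bash
cat >> h.py <<'E'
from scipy.spatial.transform import Rotation as R
def plan(x,y,z,yawdeg,frm=None):
    o=telemetry.get_obs(); Rm=R.from_euler('xyz',o['eef_rot']); p=o['ee_pos']
    yaw=np.degrees(o['eef_rot'][2]); d=Rm.inv().apply(np.array([x,y,z])-p)/0.05
    t=-((yawdeg-yaw+180)%360-180)/8
    print('at',p.round(4),'yaw',round(yaw,2),'F',o['force'].round(1),'w',round(o['grip_width'],4),'t',round(o['time_s'],2)); print('shift',d.round(3),'twist',round(t,2))
E
python3 - <<'E'
from h import *
plan(.40,-.15,.28,70); plan(.571,.1843,.22,105.85)
E
```

```text
at [ 0.155  -0.5275  0.224 ] yaw 16.38 F [-0.  -0.  -0.3] w 0.0941 t 0.1
shift [ 6.83  -5.863 -1.115] twist -6.7
at [ 0.155  -0.5275  0.224 ] yaw 16.38 F [-0.  -0.  -0.3] w 0.0941 t 0.1
shift [ 11.996 -11.313   0.091] twist -11.18
```

```bash
python3 -m creep '[[[6.83,-5.86,-1.1],-6.7,1],[[6.83,-5.86,-1.1],-6.7,1],[[6.83,-5.86,-1.1],-6.7,1],[[6.83,-5.86,-1.1],-6.7,1],[[6.83,-5.86,-1.1],-6.7,1],[[6.83,-5.86,-1.1],-6.7,1],[[6.83,-5.86,-1.1],-6.7,1],[[6.83,-5.86,-1.1],-6.7,1],[[6.83,-5.86,-1.1],-6.7,1],[[6.83,-5.86,-1.1],-6.7,1]]' 25; python3 -c "
from h import *
plan(.571,.1843,.22,105.85)"
```

```text
time_s: 1.1
ee_pos: [0.402, -0.1464, 0.2799]
eef_rot: [3.141, -0.001, 1.227]
force: [-0.5, -0.2, 0.2]
grip_width: 0.094
at [ 0.402  -0.1464  0.2799] yaw 70.29 F [-0.5 -0.2  0.2] w 0.094 t 1.1
shift [7.366 0.95  1.204] twist -4.45
```

```bash
python3 -m creep '[[[7.36,0.95,1.2],-4.45,1],[[7.36,0.95,1.2],-4.45,1],[[7.36,0.95,1.2],-4.45,1],[[7.36,0.95,1.2],-4.45,1],[[7.36,0.95,1.2],-4.45,1],[[7.36,0.95,1.2],-4.45,1],[[7.36,0.95,1.2],-4.45,1],[[7.36,0.95,1.2],-4.45,1],[[7.36,0.95,1.2],-4.45,1],[[7.36,0.95,1.2],-4.45,1]]' ; python3 -c "
from h import *
plan(.571,.1843,.116,105.85)
c=cam('side'); save('side1.png',c['img'])"
```

```text
time_s: 2.1
ee_pos: [0.5706, 0.1787, 0.2187]
eef_rot: [-3.14, 0.0, 1.843]
force: [-0.2, -0.7, 0.3]
grip_width: 0.0936
at [0.5706 0.1787 0.2187] yaw 105.59 F [-0.2 -0.7  0.3] w 0.0936 t 2.1
shift [0.107 0.041 2.055] twist -0.03
```

View pics/side1.png

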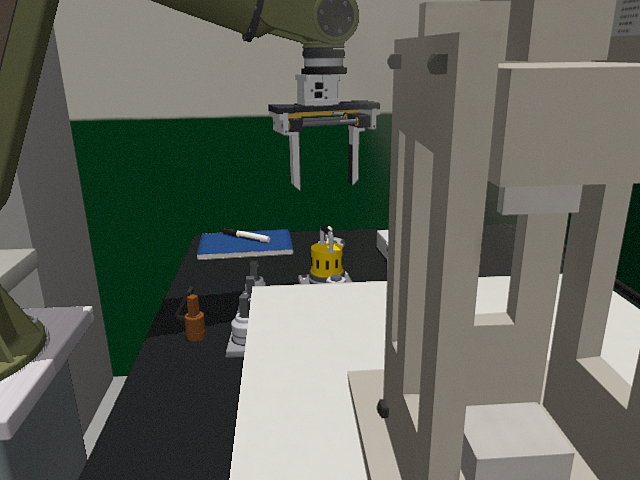

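The fingers (tips at about (297,188) and (353,184)) straddle the handle at (327,235). Letting the arm settle before re-measuring.

```bash
python3 -m creep '[[[0,0,0],0,1],[[0,0,0],0,1]]' ; python3 -c "
from h import *
plan(.571,.1843,.116,105.85)"
```

```text
time_s: 2.35
ee_pos: [0.5707, 0.1782, 0.22]
eef_rot: [3.141, 0.0, 1.841]
force: [-0.0, -0.0, 0.6]
grip_width: 0.094
at [0.5707 0.1782 0.22  ] yaw 105.51 F [-0.  -0.   0.6] w 0.094 t 2.35
shift [0.115 0.036 2.079] twist -0.04
```

```bash
python3 -m creep '[[[0.11,0.03,0.7],0,1],[[0.11,0.03,1.4],0,1],[[0.11,0.03,2.05],0,1],[[0.11,0.03,2.05],0,1],[[0.11,0.03,2.05],0,0],[[0.11,0.03,2.05],0,0],[[0.11,0.03,2.05],0,0],[[0.11,0.03,2.05],0,0],[[0.11,0.03,2.05],0,0],[[0.11,0.03,2.05],0,0]]' 25; python3 -c "
from h import *
plan(.571,.1843,.116,105.85)"
```

```text
time_s: 3.35
ee_pos: [0.5708, 0.1849, 0.1173]
eef_rot: [3.141, 0.0, 1.843]
force: [-0.0, -0.5, 0.3]
grip_width: 0.0495
at [0.5708 0.1849 0.1173] yaw 105.58 F [-0.  -0.5  0.3] w 0.0495 t 3.35
shift [-0.013  0.001  0.025] twist -0.03
```

```bash
python3 -m creep '[[[0,0,0],0,0],[[0,0,0],0,0],[[0,0,0],0,0],[[0,0,0],0,0],[[0,0,0],0,0],[[0,0,0],0,0],[[0,0,0],0,0],[[0,0,0],0,0],[[0,0,-0.1],0,0],[[0,0,-0.2],0,0],[[0,0,-0.2],0,0]]' 25
```

```text
time_s: 4.45
ee_pos: [0.5709, 0.185, 0.1278]
eef_rot: [3.141, 0.0, 1.843]
force: [0.2, 0.6, -2.8]
grip_width: 0.0102
```

```bash
python3 -m creep '[[[0,0,-0.5],0,0],[[0,0,-1],0,0],[[0,0,-1.3],0,0],[[0,0,-1.3],0,0],[[0,0,-1.3],0,0]]'; python3 -c "
from h import *
plan(.45,.32,.19,105.6)"
```

```text
time_s: 4.95
ee_pos: [0.5704, 0.1848, 0.1912]
eef_rot: [-3.141, -0.0, 1.843]
force: [-0.8, -1.2, -2.5]
grip_width: 0.0103
at [0.5704 0.1848 0.1912] yaw 105.58 F [-0.8 -1.2 -2.5] w 0.0103 t 4.95
shift [ 3.251 -1.594  0.025] twist -0.0
```

```bash
python3 -m creep '[[[0.6,-0.3,0],0,0],[[1.3,-0.64,0],0,0],[[2,-1,0],0,0],[[2.7,-1.3,0],0,0],[[3.25,-1.59,0],0,0],[[3.25,-1.59,0],0,0],[[3.25,-1.59,0.6],0,0],[[3.25,-1.59,1.2],0,0],[[3.25,-1.59,1.8],0,0],[[3.25,-1.59,2.05],0,0],[[3.25,-1.59,2.05],0,0],[[3.25,-1.59,2.05],0,0]]'; python3 -c "
from h import *
plan(.45,.32,.0815,105.6)
c=cam('top'); save('top2.png',c['img']); np.savez('/tmp/top2.npz',**c)"
```

```text
time_s: 6.15
ee_pos: [0.451, 0.3201, 0.0903]
eef_rot: [3.141, -0.0, 1.842]
force: [0.0, -0.6, -2.5]
grip_width: 0.0102
at [0.451  0.3201 0.0903] yaw 105.56 F [ 0.  -0.6 -2.5] w 0.0102 t 6.15
shift [ 0.003 -0.021  0.175] twist -0.0
```

View pics/top2.png

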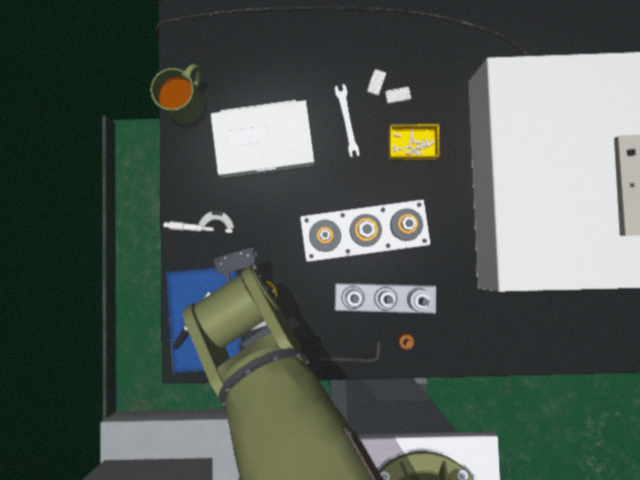

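The guard nut is now exposed at (325,235), with the smallest collar of the three. Lowering the guard the last few millimetres and letting go.

```bash
python3 -m creep '[[[0,0,0.06],0,0],[[0,0,0.12],0,0],[[0,0,0.16],0,0],[[0,0,0.18],0,0],[[0,0,0.18],0,0]]'
```

```text
time_s: 6.7
ee_pos: [0.451, 0.3204, 0.0811]
eef_rot: [3.14, -0.0, 1.843]
force: [1.5, -0.1, 3.5]
grip_width: 0.0104
```

Contact with the worktop (the force flipped to +3.5 N). Releasing.

```bash
python3 -m creep '[[[0,0,0],0,1],[[0,0,0],0,1],[[0,0,0],0,1],[[0,0,0],0,1],[[0,0,0],0,1],[[0,0,0],0,1],[[0,0,-0.5],0,1],[[0,0,-1.2],0,1],[[0,0,-2],0,1],[[0,0,-2.6],0,1],[[0,0,-2.6],0,1],[[0,0,-2.6],0,1]]'; python3 - <<'E'
from h import *
c=cam('top'); save('top3.png',c['img']); np.savez('/tmp/top3.npz',**c)
save('crop3.png',cv2.resize(c['img'][190:330,290:450],None,fx=5,fy=4.2857,interpolation=cv2.INTER_CUBIC)[:600])
E
```

```text
time_s: 7.9
ee_pos: [0.4504, 0.3201, 0.2104]
eef_rot: [3.141, -0.0, 1.843]
force: [-0.5, 0.8, -1.4]
grip_width: 0.0939
```

View pics/crop3.png

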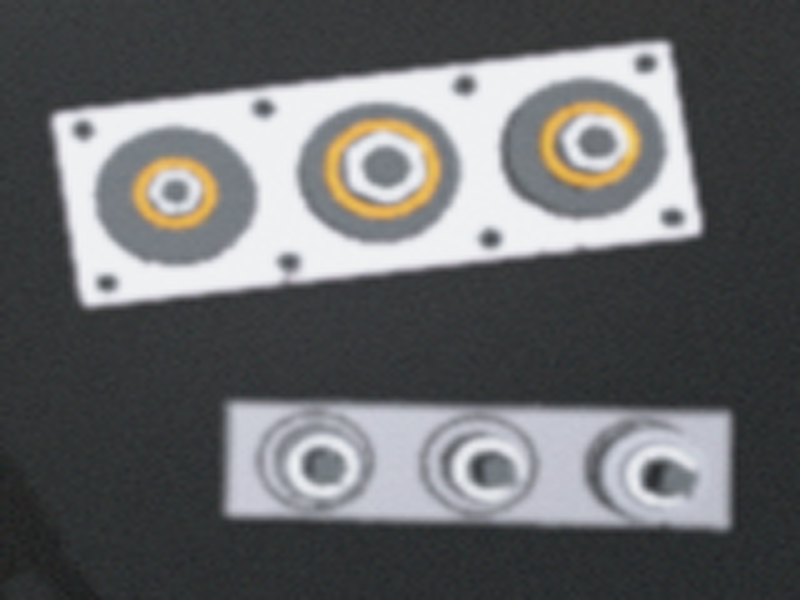

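View pics/top3.png

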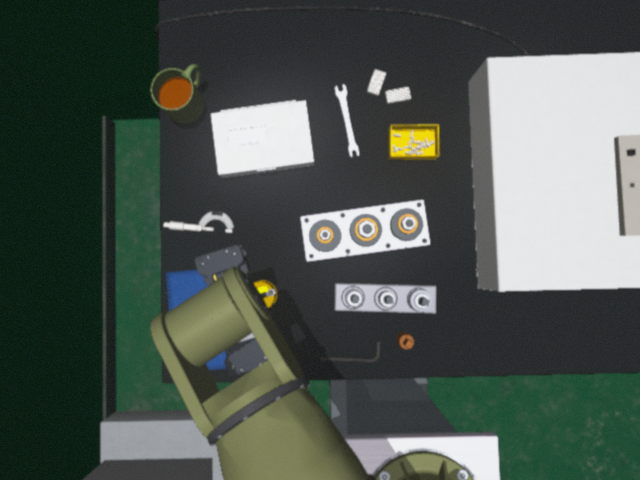

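The guard stands at (265,294), released. The exposed nut's collar is about 17 px, or 34 mm, so it is the 19 mm nut. Now measuring that nut and the sockets.

```bash
python3 - <<'E'
from h import *
c=dict(np.load('/tmp/top3.npz')); I=c['img']; W=cloud(c)
a=cv2.resize(I[214:256,304:346],(400,400),interpolation=cv2.INTER_CUBIC)
b=cv2.resize(I[208:250,346:388],(400,400),interpolation=cv2.INTER_CUBIC)
save('nuts.png',np.hstack([a,b]))
a=cv2.resize(I[280:315,335:370],(266,266),interpolation=cv2.INTER_CUBIC);b=cv2.resize(I[280:315,370:405],(266,266),interpolation=cv2.INTER_CUBIC);d=cv2.resize(I[280:315,405:440],(266,266),interpolation=cv2.INTER_CUBIC)
save('socks.png',np.hstack([a,b,d]))
hsv=cv2.cvtColor(I,cv2.COLOR_RGB2HSV)
def comp(m,box):
    v0,v1,u0,u1=box; mm=np.zeros_like(m); mm[v0:v1,u0:u1]=m[v0:v1,u0:u1]; v,u=np.nonzero(mm); return u,v
br=((hsv[...,0]>8)&(hsv[...,0]<30)&(hsv[...,1]>90)&(hsv[...,2]>90)).astype(np.uint8)
for nm,bx in [('19',(214,256,304,346)),('30',(208,250,346,388)),('24',(200,245,388,428))]:
    u,v=comp(br,bx); h=cv2.convexHull(np.stack([u,v],1)); e=cv2.fitEllipse(h); print(nm,e,plane(c,*e[0],.044).round(4),'diam mm',np.array(e[1]).mean()/c['f']*960)
# white bed
wm=((hsv[...,1]<40)&(hsv[...,2]>170)).astype(np.uint8); wm[:190]=0;wm[265:]=0;wm[:,:295]=0;wm[:,440:]=0
cn,_=cv2.findContours(wm,0,1); k=max(cn,key=cv2.contourArea); P=np.array([plane(c,*p[0],.014)[:2] for p in k])*1000
print('bed',cv2.minAreaRect(P.astype(np.float32)))
# sockets
for nm,b in [('L',(280,315,335,370)),('M',(280,315,370,405)),('R',(280,315,405,442))]:
    v0,v1,u0,u1=b; Q=W[v0:v1,u0:u1].reshape(-1,3)
    for lo,hi in [(.034,.06),(.074,.09)]:
        P=Q[(Q[:,2]>lo)&(Q[:,2]<hi)]; print(nm,lo,len(P),P.mean(0).round(4),cv2.minEnclosingCircle((P[:,:2]*1000).astype(np.float32)),cv2.minAreaRect((P[:,:2]*1000).astype(np.float32)), P[:,2].max())
E
```

```text
19 ((324.6352844238281, 234.71566772460938), (16.530048370361328, 16.65440559387207), 90.52839660644531) [0.5724 0.1847 0.044 ] diam mm 33.71502742525524
30 ((365.8511657714844, 229.00022888183594), (22.985410690307617, 23.186744689941406), 43.56303787231445) [0.5818 0.1007 0.044 ] diam mm 46.910384199965065
24 ((407.3684387207031, 223.29859924316406), (19.762401580810547, 19.85701560974121), 28.029081344604492) [0.591  0.0163 0.044 ] diam mm 40.25287680164303
bed ((581.8489379882812, 100.54073333740234), (96.04474639892578, 261.0050048828125), 6.244502067565918)
L 0.034 199 [0.4431 0.1302 0.046 ] ((441.94622802734375, 129.02798461914062), 17.98430633544922) ((442.671630859375, 128.78065490722656), (34.192047119140625, 34.383544921875), 42.91015625) 0.059526958159351606
L 0.074 50 [0.4425 0.1292 0.0804] ((442.4588623046875, 128.803955078125), 8.158077239990234) ((442.60516357421875, 129.03384399414062), (12.986164093017578, 13.275132179260254), 75.23477172851562) 0.08434873627087858
M 0.034 127 [0.4406 0.0655 0.0483] ((439.2108154296875, 62.81103515625), 15.004664421081543) ((439.5831298828125, 63.641902923583984), (28.190444946289062, 27.930374145507812), 87.13734436035156) 0.058716515626676125
M 0.074 49 [0.4394 0.0631 0.0806] ((438.91387939453125, 62.871070861816406), 8.311315536499023) ((439.24163818359375, 63.20845031738281), (12.877802848815918, 13.205228805541992), 10.44823932647705) 0.08451980534444603
R 0.034 304 [ 0.4349 -0.0033  0.0439] ((434.09466552734375, -5.828885078430176), 21.50935935974121) ((433.94561767578125, -5.7053375244140625), (41.400299072265625, 42.57453155517578), 44.09856033325195) 0.0584140178570145
R 0.074 47 [ 0.434  -0.0054  0.0806] ((434.29608154296875, -5.590475082397461), 8.333197593688965) ((434.1026916503906, -5.673367023468018), (12.43087100982666, 12.598068237304688), 74.2583999633789) 0.08496024071949404
```

View pics/nuts.png

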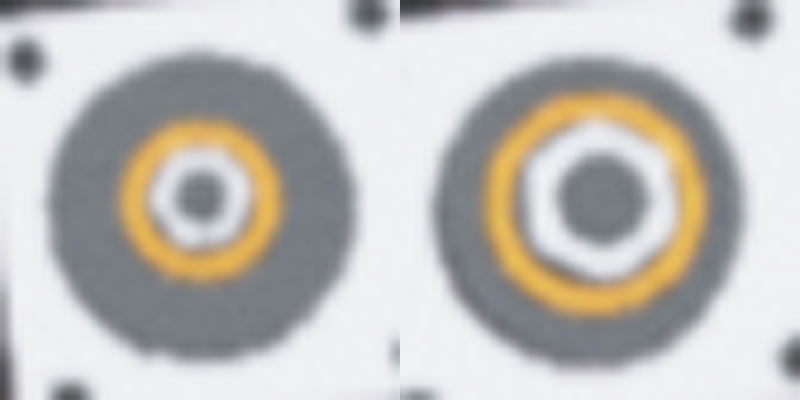

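View pics/socks.png

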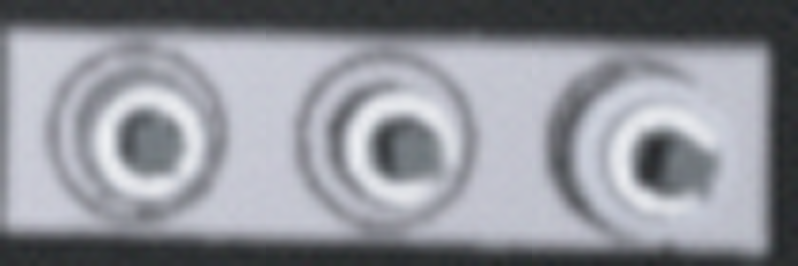

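All three diameters check out at 36, 30 and 43 mm, so the middle socket at (386,297) is the 19 mm one. Next are the nut's hexagon angle and the yaw of the middle socket.

```bash
python3 - <<'E'
from h import *
c=dict(np.load('/tmp/top3.npz')); I=c['img']; K=8
hsv=cv2.cvtColor(I,cv2.COLOR_RGB2HSV)
def harm(box,zz,test,n,erode=None):
    v0,v1,u0,u1=box
    J=cv2.resize(I[v0:v1,u0:u1],None,fx=K,fy=K,interpolation=cv2.INTER_CUBIC); H=cv2.cvtColor(J,cv2.COLOR_RGB2HSV)
    m=test(H).astype(np.uint8)
    cn,_=cv2.findContours(m,0,1); cn=[k for k in cn if cv2.contourArea(k)>0]
    ctr=np.array([J.shape[1]/2,J.shape[0]/2]); k=max(cn,key=cv2.contourArea)
    M=cv2.moments(k); P=np.array([plane(c,(p[0][0]+.5)/K-.5+u0,(p[0][1]+.5)/K-.5+v0,zz)[:2] for p in k])
    cc=np.array(plane(c,(M['m10']/M['m00']+.5)/K-.5+u0,(M['m01']/M['m00']+.5)/K-.5+v0,zz)[:2])
    th=np.arctan2(*(P-cc).T[::-1]); r=np.linalg.norm(P-cc,axis=1)*1000
    g=np.linspace(-np.pi,np.pi,720,endpoint=False); o=np.argsort(th); rr=np.interp(g,th[o],r[o],period=2*np.pi)
    f={q:np.mean(rr*np.exp(1j*q*g)) for q in (2,3,4,5,6,7)}
    print(box,cc.round(4),'r',rr.mean().round(2),{q:round(abs(x)*2,2) for q,x in f.items()},'corner ang',round(np.degrees(np.angle(f[n]))/n,1),'mod',360/n)
w=lambda H:(H[...,1]<40)&(H[...,2]>150)
harm((226,244,316,334),.056,w,6); harm((218,240,355,377),.056,w,6); harm((212,234,397,419),.056,w,6)
# rack
m=((hsv[...,1]<60)&(hsv[...,2]>130)).astype(np.uint8); m[:275]=0;m[325:]=0;m[:,:325]=0;m[:,450:]=0
cn,_=cv2.findContours(m,0,1); k=max(cn,key=cv2.contourArea); P=np.array([plane(c,*p[0],.012)[:2] for p in k])*1000
print('rack',cv2.minAreaRect(P.astype(np.float32)))
s=cam('side'); np.savez('/tmp/side3.npz',**s)
save('crop4.png',cv2.resize(s['img'][250:350,225:305],None,fx=6,fy=6,interpolation=cv2.INTER_CUBIC))
E
```

```text
(226, 244, 316, 334) [0.5722 0.1848] r 10.52 {2: np.float64(0.07), 3: np.float64(0.07), 4: np.float64(0.03), 5: np.float64(0.08), 6: np.float64(0.11), 7: np.float64(0.02)} corner ang -24.2 mod 60.0
(218, 240, 355, 377) [0.5815 0.1011] r 16.51 {2: np.float64(0.18), 3: np.float64(0.13), 4: np.float64(0.12), 5: np.float64(0.2), 6: np.float64(0.38), 7: np.float64(0.06)} corner ang 2.9 mod 60.0
(212, 234, 397, 419) [0.5909 0.0168] r 13.13 {2: np.float64(0.27), 3: np.float64(0.39), 4: np.float64(0.12), 5: np.float64(0.12), 6: np.float64(0.27), 7: np.float64(0.1)} corner ang 16.0 mod 60.0
rack ((439.4730529785156, 62.99042510986328), (208.3212432861328, 55.975433349609375), 86.99993896484375)
```

View pics/crop4.png

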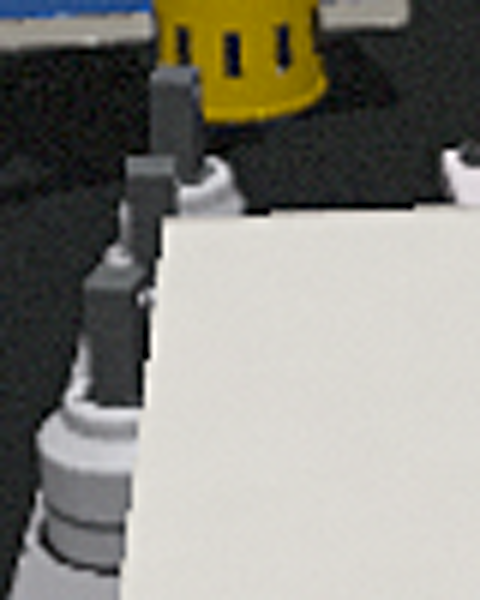

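```bash
python3 - <<'E'
from h import *
cs=[cam('top') for _ in range(12)]; c=cs[0]; I=np.mean([k['img'].astype(float) for k in cs],0).astype(np.float32)
D=np.mean([k['depth'] for k in cs],0); c2=dict(c); c2['img']=I; np.savez('/tmp/topavg.npz',**c2)
g=cv2.resize(I[222:248,312:338],None,fx=20,fy=20,interpolation=cv2.INTER_LANCZOS4).clip(0,255)
K=20
def ana(u0,v0,n,cen,zz,thr,ch,lo):
    J=cv2.resize(I[v0:v0+n,u0:u0+n],None,fx=K,fy=K,interpolation=cv2.INTER_LANCZOS4)
    G=J[...,ch]; m=(G>thr).astype(np.uint8)
    cn,_=cv2.findContours(m,0,1)
    k=[q for q in cn if cv2.pointPolygonTest(q,((cen[0]-u0+.5)*K,(cen[1]-v0+.5)*K),False)>0]
    if not k: print('none',thr);return
    k=k[0]; M=cv2.moments(k)
    f=lambda x,y: plane(c,(x+.5)/K-.5+u0,(y+.5)/K-.5+v0,zz)[:2]
    cc=f(M['m10']/M['m00'],M['m01']/M['m00']); P=np.array([f(*p[0]) for p in k])-cc
    th=np.arctan2(P[:,1],P[:,0]); r=np.linalg.norm(P,axis=1)*1000; o=np.argsort(th)
    gr=np.linspace(-np.pi,np.pi,720,endpoint=False); rr=np.interp(gr,th[o],r[o],period=2*np.pi)
    A={q:abs(np.mean(rr*np.exp(1j*q*gr))*2).round(2) for q in range(2,8)}
    print(thr,cc.round(4),rr.mean().round(2),A,'corner',np.degrees(np.angle(np.mean(rr*np.exp(6j*gr))))/6)
for t in (110,130,150,170,190): ana(312,222,26,(324.6,234.7),.056,t,2,0)   # blue: brass dark
for t in (110,130,150,170,190): ana(352,215,28,(366.5,228.7),.056,t,2,0)
for t in (110,130,150,170,190): ana(394,209,28,(408.5,222.6),.056,t,2,0)
save('n19.png',g.astype(np.uint8))
h=[cv2.resize(I[287:311,u:u+24],(260,260),interpolation=cv2.INTER_LANCZOS4).clip(0,255).astype(np.uint8) for u in (343,376,411)]
save('socks2.png',np.hstack(h))
E
```

```text
110 [0.5721 0.1851] 29.27 {2: np.float64(0.04), 3: np.float64(0.01), 4: np.float64(4.08), 5: np.float64(0.01), 6: np.float64(0.02), 7: np.float64(0.0)} corner 28.0802439227424
130 [0.5728 0.1848] 11.64 {2: np.float64(0.05), 3: np.float64(0.06), 4: np.float64(0.05), 5: np.float64(0.12), 6: np.float64(0.27), 7: np.float64(0.04)} corner -25.497362625550323
150 [0.5728 0.1848] 11.05 {2: np.float64(0.03), 3: np.float64(0.08), 4: np.float64(0.04), 5: np.float64(0.13), 6: np.float64(0.27), 7: np.float64(0.04)} corner -25.260177058967002
170 [0.5728 0.1848] 10.5 {2: np.float64(0.03), 3: np.float64(0.1), 4: np.float64(0.02), 5: np.float64(0.15), 6: np.float64(0.28), 7: np.float64(0.05)} corner -25.078226223513894
190 [0.5728 0.1848] 9.92 {2: np.float64(0.04), 3: np.float64(0.13), 4: np.float64(0.01), 5: np.float64(0.17), 6: np.float64(0.28), 7: np.float64(0.05)} corner -25.07471407100621
110 [0.5819 0.1025] 31.48 {2: np.float64(0.11), 3: np.float64(0.01), 4: np.float64(4.39), 5: np.float64(0.01), 6: np.float64(0.04), 7: np.float64(0.0)} corner 24.86668166826492
130 [0.5819 0.1006] 17.48 {2: n
[... 870 characters left out ...]
12 0.0161] 14.28 {2: np.float64(0.05), 3: np.float64(0.23), 4: np.float64(0.04), 5: np.float64(0.1), 6: np.float64(0.4), 7: np.float64(0.03)} corner 17.087808698478224
150 [0.5912 0.0161] 13.68 {2: np.float64(0.04), 3: np.float64(0.2), 4: np.float64(0.02), 5: np.float64(0.09), 6: np.float64(0.4), 7: np.float64(0.03)} corner 17.661755734332285
170 [0.5912 0.016 ] 13.14 {2: np.float64(0.04), 3: np.float64(0.18), 4: np.float64(0.03), 5: np.float64(0.07), 6: np.float64(0.39), 7: np.float64(0.03)} corner 18.042244210019117
190 [0.5912 0.016 ] 12.58 {2: np.float64(0.04), 3: np.float64(0.18), 4: np.float64(0.05), 5: np.float64(0.07), 6: np.float64(0.4), 7: np.float64(0.04)} corner 18.35019795251893
```

View pics/n19.png

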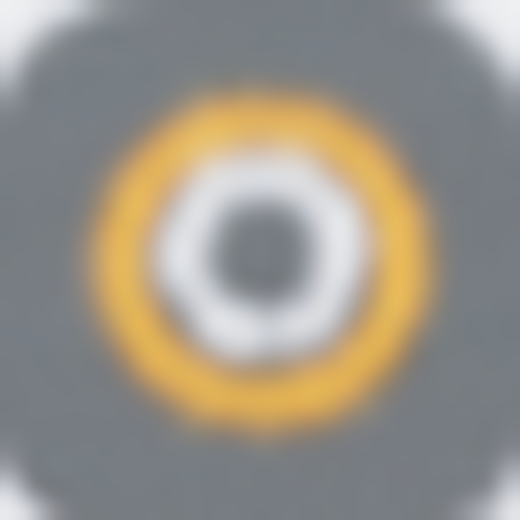

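View pics/socks2.png

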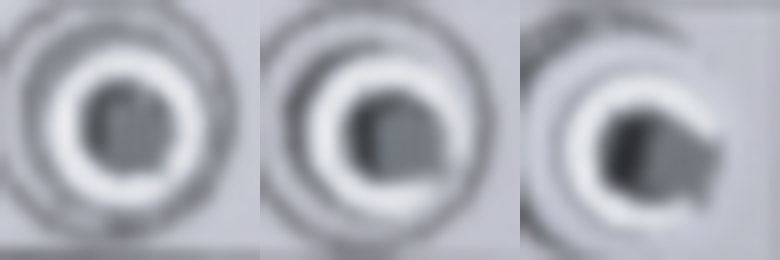

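Nut 19 has its axis at (0.5725, 0.1848) with flats at about 4.8° (mod 60). The middle socket stands at (0.4392, 0.063), and its adapter is roughly square to the world axes.

```bash
python3 -c "
from h import *
plan(.4392,.063,.15,94.8)"
```

```text
at [0.4505 0.3201 0.2104] yaw 105.57 F [ 0.  -0.6 -1. ] w 0.0938 t 8.6
shift [-4.892 -1.598  1.209] twist 1.35
```

```bash
python3 -m creep '[[[-0.8,-0.26,0],0.3,0.6],[[-1.7,-0.55,0],0.6,0.6],[[-2.7,-0.9,0.2],1,0.6],[[-3.7,-1.2,0.5],1.35,0.6],[[-4.89,-1.6,1],1.35,0.6],[[-4.89,-1.6,1.2],1.35,0.6],[[-4.89,-1.6,1.2],1.35,0.6],[[-4.89,-1.6,1.2],1.35,0.6]]'; python3 - <<'E'
from h import *
plan(.4392,.063,.074,94.8)
c=cam('side'); save('side5.png',c['img'])
save('crop5.png',cv2.resize(c['img'][150:350,180:340],None,fx=3,fy=3,interpolation=cv2.INTER_CUBIC))
E
```

```text
time_s: 9.4
ee_pos: [0.4392, 0.063, 0.1507]
eef_rot: [3.142, -0.0, 1.653]
force: [0.2, 0.4, -0.1]
grip_width: 0.0566
at [0.4392 0.063  0.1507] yaw 94.7 F [ 0.2  0.4 -0.1] w 0.0566 t 9.4
shift [-0.000e+00 -1.000e-03  1.534e+00] twist -0.01
```

View pics/crop5.png

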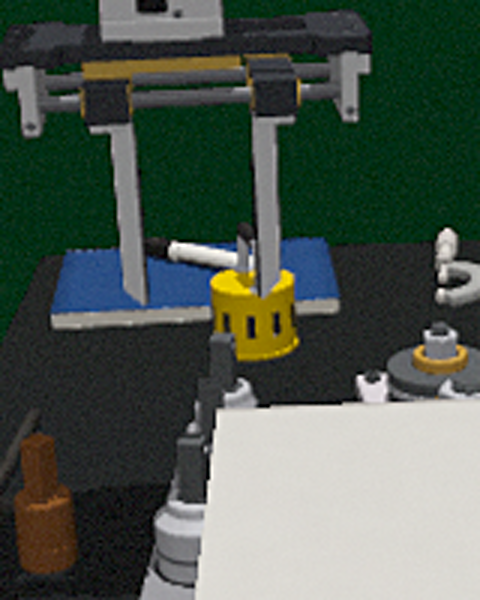

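The fingers straddle the middle adapter (crop (205,390)), the guard is upright behind, and the 19 nut shows at crop (440,345). Going down to grip.

```bash
python3 -m creep '[[[0,0,0.5],0,0.6],[[0,0,1],0,0.6],[[0,0,1.4],0,0.6],[[0,0,1.53],0,0.6],[[0,0,1.53],0,0],[[0,0,1.53],0,0],[[0,0,1.53],0,0],[[0,0,1.53],0,0],[[0,0,1.53],0,0],[[0,0,1.53],0,0],[[0,0,1.53],0,0],[[0,0,1.53],0,0]]' 35
```

```text
time_s: 10.65
ee_pos: [0.4392, 0.0631, 0.0742]
eef_rot: [3.141, -0.0, 1.654]
force: [-1.1, 0.8, 3.1]
grip_width: 0.0127
```

```bash
python3 -m creep '[[[0,0,0],0,0],[[0,0,-0.3],0,0],[[0,0,-0.7],0,0],[[0,0,-1.2],0,0],[[0,0,-1.7],0,0],[[0,0,-1.9],0,0],[[0,0,-1.9],0,0],[[0,0,-1.9],0,0]]'; python3 - <<'E'
from h import *
plan(.5725,.1848,.17,94.8)
E
```

```text
time_s: 11.45
ee_pos: [0.4387, 0.063, 0.1678]
eef_rot: [-3.14, -0.0, 1.654]
force: [-0.3, 0.3, -2.0]
grip_width: 0.0124
at [0.4387 0.063  0.1678] yaw 94.78 F [-0.3  0.3 -2. ] w 0.0124 t 11.45
shift [ 2.204  2.87  -0.047] twist -0.0
```

```bash
python3 -m creep '[[[0.4,0.6,0],0,0],[[0.9,1.2,0],0,0],[[1.4,1.9,0],0,0],[[1.9,2.5,0],0,0],[[2.2,2.86,0],0,0],[[2.2,2.86,0],0,0],[[2.2,2.86,0.3],0,0],[[2.2,2.86,0.5],0,0],[[2.2,2.86,0.5],0,0],[[2.2,2.86,0.5],0,0]]'; python3 - <<'E'
from h import *
plan(.5725,.1848,.13,94.8)
c=cam('side'); np.savez('/tmp/side6.npz',**c)
save('crop6.png',cv2.resize(c['img'][190:300,270:390],None,fx=5,fy=5,interpolation=cv2.INTER_CUBIC))
E
```

```text
time_s: 12.45
ee_pos: [0.5721, 0.1841, 0.1437]
eef_rot: [-3.141, 0.0, 1.654]
force: [-0.2, -0.1, -1.9]
grip_width: 0.0128
at [0.5721 0.1841 0.1437] yaw 94.74 F [-0.2 -0.1 -1.9] w 0.0128 t 12.45
shift [0.013 0.009 0.274] twist -0.01
```

View pics/crop6.png

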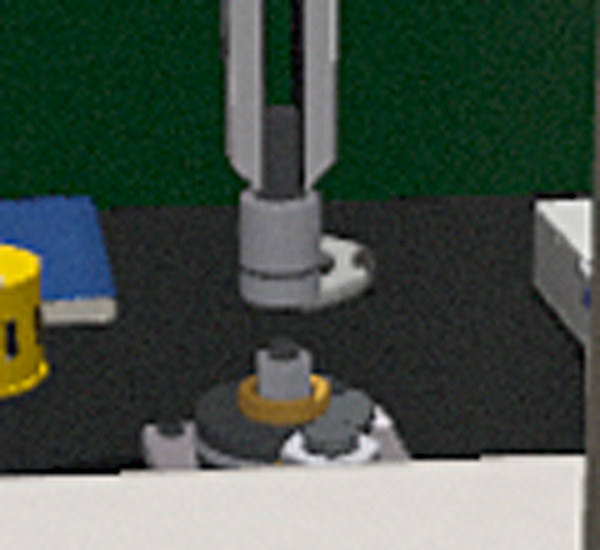

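```bash
python3 - <<'E'
from h import *
cs=[cam('side') for _ in range(8)]; c=cs[0]; I=np.mean([k['img'].astype(float) for k in cs],0)
G=I.mean(2); S=I.max(2)-I.min(2)
T=np.array(c['extrinsics']); 
def proj(p):
    q=T[:3,:3].T@(np.array(p)-T[:3,3]); return q[0]/q[2]*c['f']+c['cx'],q[1]/q[2]*c['f']+c['cy']
print('pred nut top ctr',proj([.5728,.1848,.056]),'thread',proj([.5728,.1848,.062]),'nut mid',proj([.5728,.1848,.05]),'sock mid',proj([.5721,.1841,.106]),'mouth',proj([.5721,.1841,.082]))
def edges(v,u0,u1):
    g=np.gradient(cv2.GaussianBlur(G,(0,0),1)[v]); 
    a=u0+np.argmax(g[u0:u1]); b=u0+np.argmin(g[u0:u1])
    def sub(i,s):
        y=s*g[i-1:i+2]; return i+0.5*(y[0]-y[2])/(y[0]-2*y[1]+y[2])
    return sub(a,1),sub(b,-1)
for v in range(230,250,2): e=edges(v,312,342); print(v,np.round(e,2),'c',round(sum(e)/2,2),'w',round(e[1]-e[0],2))
print('nut')
for v in range(260,269): print(v,np.round(edges(v,318,336),2),round(sum(edges(v,318,336))/2,2))
print('brass')
Hs=cv2.cvtColor(I.clip(0,255).astype(np.uint8),cv2.COLOR_RGB2HSV); m=(Hs[...,0]>8)&(Hs[...,0]<30)&(Hs[...,1]>110)&(Hs[...,2]>70)
m[:,:310]=0;m[:,345:]=0;m[:255]=0;m[285:]=0
for v in range(264,277):
    x=np.nonzero(m[v])[0]
    if len(x): print(v,x.min(),x.max(),(x.min()+x.max())/2)
print('collar pred',proj([.5728,.1848,.044]))
E
```

```text
pred nut top ctr (np.float64(326.63171015406084), np.float64(261.1706255270286)) thread (np.float64(326.59949580350997), np.float64(258.1530439609301)) nut mid (np.float64(326.6637919848587), np.float64(264.1757937072599)) sock mid (np.float64(326.00761027862256), np.float64(235.77595885240532)) mouth (np.float64(326.1426501835516), np.float64(248.1501496775942))
230 [317.81 333.72] c 325.76 w 15.91
232 [317.79 333.76] c 325.77 w 15.96
234 [317.76 333.79] c 325.77 w 16.03
236 [317.79 333.78] c 325.78 w 15.98
238 [317.83 340.68] c 329.25 w 22.85
240 [317.85 340.62] c 329.24 w 22.77
242 [336.37 340.23] c 338.3 w 3.86
244 [335.86 337.18] c 336.52 w 1.32
246 [317.88 338.58] c 328.23 w 20.7
248 [318.27 341.23] c 329.75 w 22.96
nut
260 [320.77 331.75] 326.26
261 [320.78 331.89] 326.34
262 [320.9 331.9] 326.4
263 [321.02 331.89] 326.46
264 [321.05 332.07] 326.56
265 [321.07 335.05] 328.06
266 [321.5  335.26] 328.38
267 [321.73 335.22] 328.48
268 [321.79 335.02] 328.41
brass
265 320 333 326.5
266 318 335 326.5
267 318 335 326.5
268 318 335 326.5
269 318 335 326.5
270 318 335 326.5
271 318 335 326.5
272 318 334 326.0
273 320 333 326.5
274 323 330 326.5
collar pred (np.float64(326.6957421119422), np.float64(267.16862494157385))
```

In the side view the socket sits at column 325.8 and the nut at 326.4, which agrees with the top view within about 0.3 mm. I'll correct by 0.7 mm in x and y and descend in stages.

```bash
python3 -m creep '[[[0.013,0.015,0.1],0,0],[[0.013,0.015,0.25],0,0],[[0.013,0.015,0.4],0,0],[[0.013,0.015,0.45],0,0],[[0.013,0.015,0.5],0,0],[[0.013,0.015,0.54],0,0],[[0.013,0.015,0.58],0,0],[[0.013,0.015,0.58],0,0]]'
```

```text
time_s: 13.7
ee_pos: [0.5731, 0.1853, 0.1148]
eef_rot: [-3.141, 0.0, 1.654]
force: [0.2, 0.4, -0.3]
grip_width: 0.0131
```

```bash
python3 -m creep '[[[0,0,0.04],0,0],[[0,0,0.08],0,0],[[0,0,0.1],0,0],[[0,0,0.1],0,0]]'
```

```text
time_s: 14.1
ee_pos: [0.5731, 0.1853, 0.1098]
eef_rot: [-3.141, 0.0, 1.654]
force: [0.5, 0.5, -2.2]
grip_width: 0.0127
```

Entering freely (no reaction at 0.1098, which is 8 mm below the nut top). Now pressing the collar.

```bash
python3 -m creep '[[[0,0,0.05],0,0],[[0,0,0.1],0,0],[[0,0,0.15],0,0],[[0,0,0.19],0,0],[[0,0,0.19],0,0]]' 45
```

```text
time_s: 14.6
ee_pos: [0.5732, 0.1853, 0.1005]
eef_rot: [3.141, -0.0, 1.654]
force: [-0.5, -1.5, 3.1]
grip_width: 0.0128
```

```bash
python3 -m creep '[[[0,0,0.03],0,0],[[0,0,0.06],0,0],[[0,0,0.09],0,0],[[0,0,0.09],0,0],[[0,0,0.09],0,0]]'; python3 - <<'E'
from h import *
plan(.5728,.1848,.098,94.8)
c=cam('side')
save('crop7.png',cv2.resize(c['img'][190:300,270:390],None,fx=5,fy=5,interpolation=cv2.INTER_CUBIC))
E
```

```text
time_s: 15.1
ee_pos: [0.5734, 0.1854, 0.0981]
eef_rot: [3.14, -0.0, 1.654]
force: [-8.5, -3.0, 23.0]
grip_width: 0.0128
at [0.5734 0.1854 0.0981] yaw 94.78 F [-8.5 -3.  23. ] w 0.0128 t 15.1
shift [-0.01  -0.014  0.003] twist -0.0
```

View pics/crop7.png

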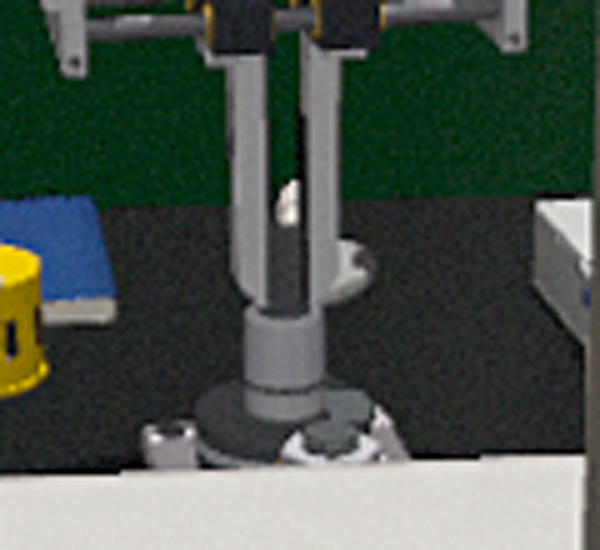

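The socket is seated on the solid stop: TCP z is 0.0981, as predicted (0.098), the mouth is flush with the block at crop (285,412), and no brass is visible. I'll ease the push a little, hold, and do a last check.

```bash
python3 -m creep '[[[0,-0.008,-0.01],0,0],[[0,-0.008,-0.01],0,0],[[0,-0.008,-0.01],0,0],[[0,-0.008,-0.01],0,0],[[0,-0.008,-0.01],0,0],[[0,-0.008,-0.01],0,0],[[0,-0.008,-0.01],0,0]]'; python3 - <<'E'
from h import *
plan(.5728,.1848,.098,94.8)
c=cam('top'); save('top8.png',c['img']); s=cam('side'); save('side8.png',s['img'])
W=cloud(c)
Ws=cloud(s)
for nm,(u,v) in {'L':(353,297),'R':(421,299)}.items(): print(nm,W[v-3:v+4,u-3:u+4].reshape(-1,3).max(0).round(3))
print(telemetry.get_obs()['force'])
E
```

```text
time_s: 15.85
ee_pos: [0.5733, 0.1854, 0.0981]
eef_rot: [3.14, -0.0, 1.654]
force: [-4.7, -3.4, 17.1]
grip_width: 0.0128
at [0.5733 0.1854 0.0981] yaw 94.77 F [-4.7 -3.4 17.1] w 0.0128 t 15.85
shift [-0.01  -0.011  0.003] twist -0.0
L [0.476 0.161 0.466]
R [0.444 0.002 0.084]
[-4.47804173 -2.46327423 16.59769123]
```

View pics/top8.png

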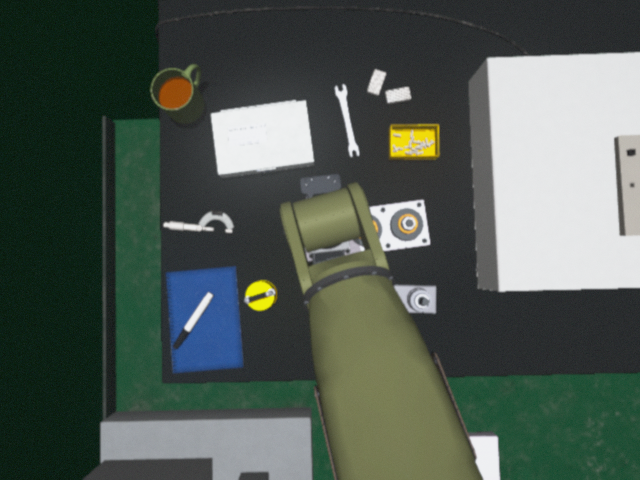

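View pics/side8.png

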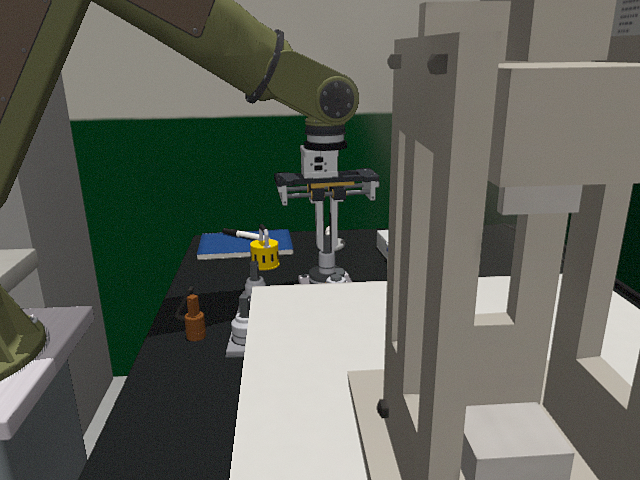

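The guard is upright at (261,296) in the top view. Both other sockets are standing on the rack (side view (255,270) and (242,320)), the bystanders have not moved, and the socket is held down with about 17 N. Handing in.

```bash
python3 -c "
from h import *
print(ctrl.hand_in()); print(telemetry.get_obs()['ee_pos'])"
```

```text
the job is handed in; nothing more can be done
None
the job is handed in; nothing more can be done
```

I set the guard down upright on the worktop near (0.45, 0.32) and let it go. The nut under it was the 19 mm one (collar measured about 34 mm across). I pushed the middle rack socket, 30 mm across, over it until the collar hit its solid stop. I handed in at about 16 s, still gripping the socket and holding the collar down; the hand-in gives no verdict.

**Last checks:**
- **Socket:** the tool was at z = 0.0981 m, against 0.098 m expected when seated. It was pressing with about 17 N at a grip set to 45 N and an opening of 12.8 mm. No brass was visible in the side view.
- **Alignment:** the last reading was about 0.5 mm in x and 0.6 mm in y from the nut axis I measured, with 3–5 N of sideways force left.
- **Scene:** the guard stood upright, and the micrometer, bin and right-hand socket were in place.

**Not fully confirmed:**
- **Left socket:** the arm hid it in the last top view, and its depth reading hit the arm, so I could only see it standing in the side view.
- **Hex key:** it was hidden in the last top view too, and no move went near it.

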